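# Shut the laptop at the end of the day

## Task

Shut the laptop for the night: a highlighter has been left lying on its keyboard, so first sweep it off sideways with the fingertips until it lies on the desk clear of the laptop, not propped on its edge, then reach behind the open screen, push it forward and gently down with the fingertips until it is fully shut, and take the hand away. Pick nothing up, keep off the display glass, do not let the screen slam, and do not shove or lift the laptop. Leave the cup beside it and everything else on the desk undisturbed.

Things in the scene. Friction and masses are not known exactly. Their poses are not given: they have to be found in the camera images.
- laptop: Compact silver laptop standing loose on the desk on rubber feet, about 1.3 kg. Base 195 (its x) x 280 (its y) x 15 mm thick; origin at the centre of the underside; x points from the user's front edge to the hinged far edge, y to the user's left, z up. The deck (keys and palm rest) is flat, 15 to 16 mm above the desk.
- screen (a joint): Angle of the laptop's screen, rad: 0 fully shut (lying flat on the base), growing as it opens; it starts leaning back at about 1.7 to 1.95. Stiff friction hinge (about 0.3 N m): the screen stays at whatever angle it is left and needs about 2 to 3 N at its free edge to move; shut, it rests firmly on the base.
- screen_hinge (a point): Middle of the hinge line, 93.5 mm from the laptop's origin along its x, 16.5 mm above the desk; the axis is the laptop's y. Turns with the screen: x points from free edge to hinge, z out of the silver back (up when shut). The panel is 280 mm wide and runs from 1 to 191 mm from the hinge along -x; its silver back lies 7 mm from the hinge line along +z.
- screen_edge (a point): Middle of the screen's free edge (the upper edge when open, the front one when shut), 191 mm from the hinge, in the middle of the 5 mm thick silver shell; axes as for screen_hinge. The silver back lies 2.5 mm from here along its z.
- display: The display glass, 178 x 270 x 2 mm, on the user's side of the screen, 6 mm inside the free edge; not to be touched. Origin on the hinge line, axes as for screen_hinge.
- highlighter: Flat-bodied pale grey highlighter with a dark cap, 105 (its x, cap at +x) x 24 (y) x 14 mm high, about 22 g, loose; it lies flat on the keyboard, pointing roughly fore and aft. Origin at the centre of its underside. It may turn over as it drops off the edge, which does no harm.
- cup: Fluted grey stoneware cup without a handle, 74 mm tall, 72 mm across the rim, on a round cork coaster (96 mm across, 6 mm thick) beside the laptop, on its left or its right. Origin at the centre of its underside.
- coaster: The cork coaster under the cup, 96 mm across, 6 mm thick, loose; origin at the centre of its underside.
- mat: Grey felt mouse mat, 180 (x) x 150 (y) x 3 mm, fixed to the desk on the side of the laptop away from the cup; empty. Origin at the centre of its underside. The highlighter may come to lie on it.
- mouse: White computer mouse, 100 (x) x 58 x 32 mm, beyond the mat's far edge. Origin at the centre of its underside.
- notebook: White notebook, 152 (x) x 210 (y) x 12.5 mm, lying at the robot's right. Origin at the centre of its underside.
- spectacles: Folded black spectacles, about 25 (x) x 135 (y) x 41 mm, lying at the robot's left. Origin at the underside, below the lenses.
- phone: Dark phone lying flat beyond the laptop, 146 (x) x 71 x 8 mm. Origin at the centre of its underside.
There are look-alikes about, which are no part of the job. Of the things shaped like the highlighter, the grey one is meant.

How it is judged:
On the way, in this order (a step that is already met when the one before it is completed fails the run):
1. the highlighter has been swept off the laptop and lies on the desk clear of it, with the screen still open (contact force between highlighter and laptop below 0.05 N and height (world z) of highlighter below 0.025 m and linear speed of highlighter below 0.02 m/s and value of joint screen above 0.6 rad), for 0.2 s.
2. the screen is fully shut (value of joint screen below 0.025 rad), for 0.2 s.
At the end, for the whole second after the job is handed in: The screen is fully shut (within 0.025 rad), the highlighter lies at rest on the desk and neither rests nor leans on the laptop, and the laptop stands flat within 30 mm of where it was (value of joint screen below 0.025 rad and contact force between highlighter and laptop below 0.05 N and height (world z) of highlighter below 0.025 m and linear speed of highlighter below 0.02 m/s and angle between laptop's own z axis and vertical below 0.03 rad and distance of laptop from where it was at the start of the episode below 0.03 m and linear speed of laptop below 0.01 m/s); the robot touches nothing.
It fails at once if the display glass is touched (over 1 N) (contact force between any of the fingers, the arm and display above 1 N).
It fails at once if the highlighter is lifted (its underside over 45 mm above the desk), or the screen is shut on it (height (world z) of highlighter above 0.045 m or contact force between highlighter and display above 1.5 N).
It fails at once if the laptop is shoved (over 30 mm) or lifted (distance of laptop from where it was at the start of the episode above 0.03 m or angle between laptop's own z axis and vertical above 0.08 rad or height (world z) of laptop above 0.015 m).
It fails at once if the screen is slammed (faster than 2.5 rad/s over its last part) (value of joint screen below 0.5 rad and velocity of joint screen below -2.5 rad/s).
It fails at once if the cup, coaster, mouse, notebook, spectacles or phone is disturbed (moved over 15 mm or the cup tipped) (distance of any of cup, mouse, notebook, spectacles, phone, coaster from where it was at the start of the episode above 0.015 m or angle between cup's own z axis and vertical above 0.15 rad).
It also fails if it takes over 56 s, if anything falls off the work surface, if the arm or the gripper's body presses on something with over 40 N, if the wrist force passes 120 N, or if a joint passes its speed limit or range.

## Robot

A 6-joint arm with a two-finger parallel gripper is mounted at the origin on the work surface. World frame = base frame: x ahead of the robot, y to its left, z up, the work surface at z = 0. Lengths are in m, angles in rad, forces in N, time in s.
With the tool pointing down it reaches from about 0.3 to 0.775 m from the base axis. Payload 14.6 kg.
Tool frame: the origin (TCP) lies midway between the tips of the shut fingers; the grasp point (between the pads) lies 19 mm behind it (ctrl.pinch_z is the z of the grasp point in the tool frame, in m); z points along the fingers, y is the line along which they close (so a half turn about z gives the same grasp; the last joint's range is limited). The gripper opens to 94 mm and grips with 3 to 60 N. Pads are 16 mm wide; open, the fingers measure 119 mm over their backs; the gripper's body (75 mm by 177 mm) begins 78 mm behind the grasp point.
Start: joints at [-1.299, 0.3, 1.521, -0, 1.321, -0.067], TCP at [0.183, -0.519, 0.205] pointing down, gripper open.
Joint ranges: [-3.03, 3.03], [-0.79, 2.21], [0.23, 2.52], [-1.04, 4.18], [0, 3.07], [-2.55, 2.55]. Speed limits (rad/s): [2.22, 2.22, 2.57, 3.14, 3.14, 3.14].

## Interface

Orientations are given as [roll, pitch, yaw] about the fixed x, y, z axes, in that order (R = Rz(yaw) Ry(pitch) Rx(roll)).
In Python, from station import ctrl, camera, ticket gives the robot as it stands. The module is installed in compiled form; this text tells all that it offers.
- The arm moves only by the shell command python3 -m inch 'ROWS' [FORCE]. ROWS is text: rows parted by semicolons, each of 7 numbers parted by spaces: the opening, from -1 (shut) to 1 (fully open), then the shift along the tool's x, y, z in units of 0.03 m (1.0 is 0.03 m), then the turn, a rotation vector about the tool's x, y, z in units of 10 degrees (1.0 is 10 degrees). In form: grip dx dy dz rx ry rz; .... A call has 1 to 10 rows; each row shifts and turns the commanded pose from where the row before left it, along the tool's axes as they then stand; what a row does not reach is not made up. A row lasts 1/8 s, in which the tool goes at most 62.5 mm and 10.7 degrees, less where a joint would pass 70% of its speed; a pose out of reach is approached as far as the arm can. A call with a number of a shift or a turn outside -1 to 1 is refused whole. A call with a gripper value outside its range is refused whole. The fingers move at their own pace and stop on an object; FORCE is the grip in N (left out, the last holds). Time passes only in rows, so rows that do not move let the fingers close. It gives the time, the measured TCP pose, the force, the opening and the grip force at its end, in the units of the state.
- ctrl.get_obs(): the state, without advancing time (a new reading comes with each control period).
- camera(name): name is "scene" or "top" or "wrist"; returns a dict with "img" (384x512x3 uint8, blue, green, red), "range_z" (384x512 float32, m along the optical axis (not along the pixel's ray), 0 where there is no reading), "intrinsics" (3x3 intrinsics, pixels), "view" (4x4, takes a point from world to camera coordinates). Camera axes: x right, y down, z forward; pixel columns grow to the right and rows downward; lengths in m; the calibration is good to about 2 mm. A picture is of the moment at which its call begins.
- ticket.hand_in(): hands the job in; it is judged then, once.
The state is a dict: "time_s": time; "qpos": joint angles; "joint_vel": joint speeds; "tau": joint torques, N m; "ee_pos": TCP position; "eef_rot": TCP orientation; "force": force on the tool from outside, world axes, zero at the start; "moment": the same for the moment, N m; "grip_width": finger opening in m; "grip_force": force on a finger pad.
Only numpy, scipy, OpenCV 4.12 (cv2) and the standard library are available. Lean on these libraries where they do the work, as an engineer would, in place of code of your own. Each camera call takes 0.05 s, during which the arm holds its last target. There are 200 camera calls.

## Working session

There is one attempt and no reset: what is moved stays moved. The work goes in short steps, Python scripts to look and compute and a shell command to move; the robot and the scene stay as the last step left them, time stands still between calls to the robot, and variables do not carry over. Pictures are saved under pics/ and viewed, at most 10 in all, crops included, and the job is handed in when it is done.

```bash
mkdir -p pics
cat > h.py <<'E'
import numpy as np, cv2
from station import ctrl, camera, ticket
def snap(n):
    c=camera(n); np.savez(f'pics/{n}.npz',**c); return c
def w(c,u,v):
    z=c['range_z'][int(v),int(u)]; K=c['intrinsics']
    p=np.linalg.inv(K)@[u,v,1]*z
    return (np.linalg.inv(c['view'])@np.r_[p,1])[:3]
E
python3 - <<'E'
from h import *
a=snap('scene');b=snap('top')
for n,c in(('scene',a),('top',b)):
    cv2.imwrite(f'pics/{n}0.png',cv2.resize(c['img'],(800,600)))
    print(n,np.linalg.inv(c['view'])[:3].round(3).tolist(), c['intrinsics'][0].round(1))
print(ctrl.get_obs())
E
```

```text
scene [[-0.766, 0.418, -0.488, 1.263], [0.643, 0.522, -0.561, 0.787], [0.021, -0.743, -0.669, 1.052]] [459.2   0.  266. ]
top [[-0.017, -0.982, 0.189, 0.246], [-1.0, 0.014, -0.014, -0.013], [0.011, -0.189, -0.982, 1.437]] [441.5   0.  259.1]
{'time_s': 0.1, 'qpos': array([-1.29860630e+00,  3.00420829e-01,  1.52150419e+00, -1.55224388e-06,
        1.32068917e+00, -6.65947185e-02]), 'joint_vel': array([ 0.00106405, -0.00074715, -0.00073165,  0.0011369 , -0.00180462,
        0.00034015]), 'tau': array([ 1.47387691e-03, -5.32644582e+01, -3.53285086e+01,  7.09062768e-02,
        2.34920578e-02, -9.23024822e-05]), 'ee_pos': array([ 0.18272603, -0.51851848,  0.20494643]), 'eef_rot': array([-3.14057329e+00, -6.64781013e-05,  3.38785100e-01]), 'force': array([-0.18822334,  0.29475976, -0.09568909]), 'moment': array([-0.00732279,  0.02399848,  0.0176985 ]), 'grip_force': 0.0, 'grip_width': 0.09381385803949178}
```

View pics/top0.png

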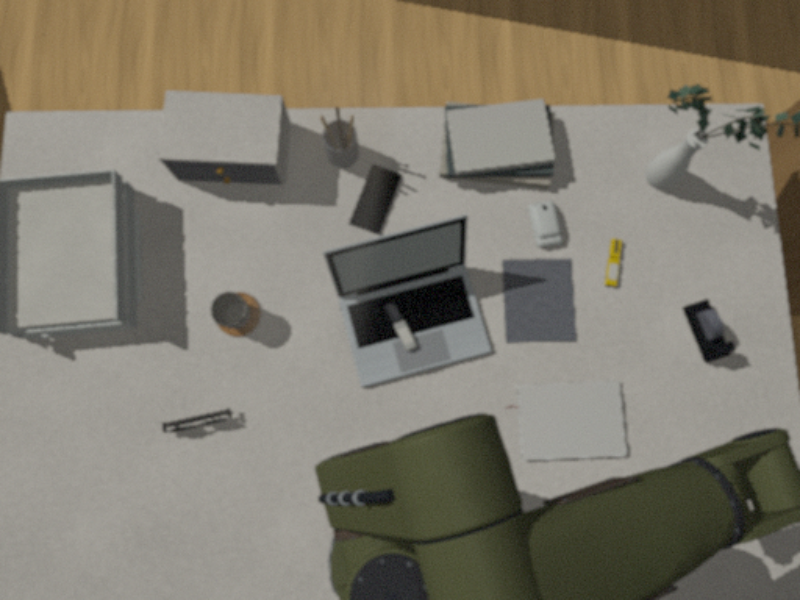

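View pics/scene0.png

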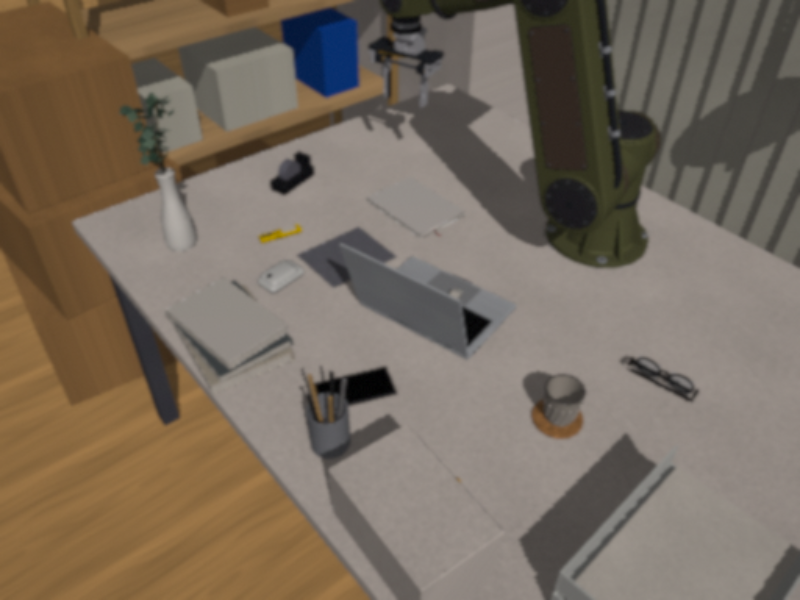

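The top view shows the laptop around (410,300), with the cup on its left at (238,310) and the mat on its right at (540,300). Two things are shaped like a highlighter: the grey one on the keyboard at (401,328) and the yellow one on the desk at (613,263). The grey one on the keyboard fits the description. I'll confirm with an enlarged crop.

Run:
```python
from h import *
c=dict(np.load('pics/top.npz'))
cv2.imwrite('pics/crop1.png',cv2.resize(c['img'][130:255,195:375],(800,556),interpolation=cv2.INTER_CUBIC))
s=dict(np.load('pics/scene.npz'))
cv2.imwrite('pics/crop2.png',cv2.resize(s['img'][145:235,205:345],(800,514),interpolation=cv2.INTER_CUBIC))
```

```text
(no output)
```

View pics/crop1.png

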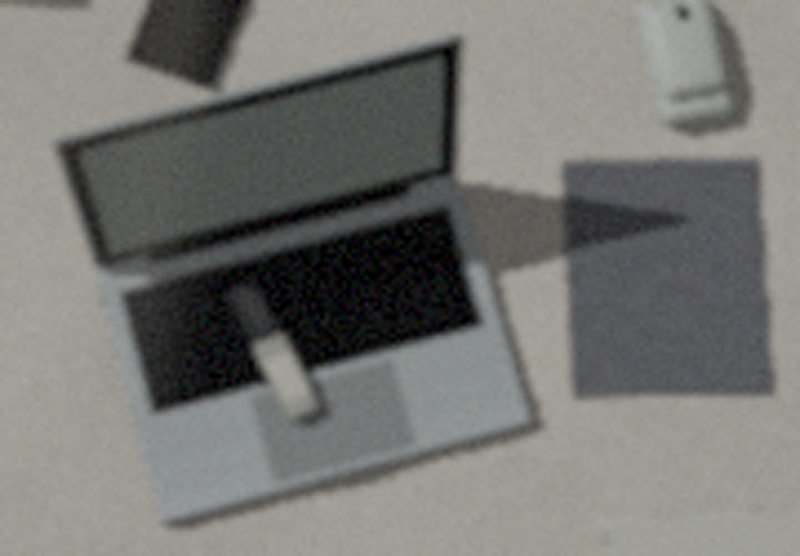

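View pics/crop2.png

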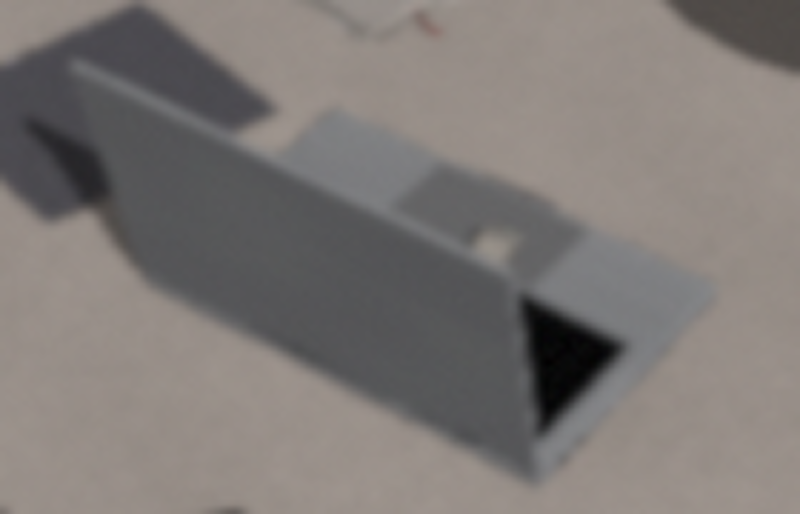

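Crop 1 confirms the grey highlighter with the dark cap: cap end (240,290), grey end (312,415). Laptop front corners are at (168,522) and (537,425), and the screen's top corners at (60,145) and (460,40). In crop 2 the screen's free edge runs from (72,63) to (515,278), with the silver back facing the camera.

```bash
cat >> h.py <<'E'
def ray(c,u,v,h):  # intersect with z=h
    K=c['intrinsics'];T=np.linalg.inv(c['view']);d=T[:3,:3]@np.linalg.inv(K)@[u,v,1];o=T[:3,3]
    return o+d*(h-o[2])/d[2]
def tri(c1,p1,c2,p2):
    P=[c['intrinsics']@c['view'][:3] for c in(c1,c2)]
    X=cv2.triangulatePoints(P[0],P[1],np.array(p1,float).reshape(2,1),np.array(p2,float).reshape(2,1))[:,0];return X[:3]/X[3]
E
python3 - <<'E'
from h import *
t=dict(np.load('pics/top.npz'));s=dict(np.load('pics/scene.npz'))
C=lambda u,v:(195+u/4.444,130+v/4.444); S=lambda u,v:(205+u/5.714,145+v/5.714)
for n,p in dict(FL=(168,522),FR=(537,425)).items(): print(n,ray(t,*C(*p),.015).round(4))
for n,p in dict(FL=(713,293),FR=(335,110)).items(): print('S',n,ray(s,*S(*p),.015).round(4))
print('FLtri',tri(t,C(168,520),s,S(713,293)),'FRtri',tri(t,C(537,423),s,S(335,110)))
print('edgeL tri',tri(t,C(60,145),s,S(515,280)),'edgeR',tri(t,C(460,40),s,S(72,63)))
for n,p in dict(cap=(240,290),mid=(278,355),grey=(290,385),end=(310,416)).items(): print(n,ray(t,*C(*p),.029).round(4),w(t,*C(*p)).round(4))
print('deck',w(t,*C(220,460)).round(4),w(t,*C(470,380)).round(4))
# screen plane fit from top depth & scene depth
for c,f,pts in((t,C,[(110,170),(420,80),(430,160),(130,235),(280,150)]),(s,S,[(140,140),(180,250),(300,230),(420,300),(480,420),(480,300)])):
    P=np.array([w(c,*f(*p)) for p in pts]); m=P.mean(0); n=np.linalg.svd(P-m)[2][2]; print('plane',m.round(4),n.round(4),((P-m)@n).round(4))
for n,p in dict(matFL=(565,160),matNL=(577,397),mouse=(690,60),phone=(190,30)).items(): print(n,ray(t,*C(*p),.005).round(3))
print('cup',w(t,235/800*512,310/600*384).round(3), 'notebook',[ray(t,x*.64,y*.64,.0125).round(3) for x,y in((520,385),(622,382))])
E
```

```text
FL [0.3422 0.0531 0.015 ]
FR [ 0.4082 -0.216   0.015 ]
S FL [0.3539 0.0695 0.015 ]
S FR [ 0.4175 -0.2008  0.015 ]
FLtri [ 3.42615219e-01  5.65274174e-02 -6.14885630e-05] FRtri [ 0.40893337 -0.21530067  0.00263924]
edgeL tri [0.57559972 0.11745148 0.18636393] edgeR [ 0.64538747 -0.15073889  0.19126102]
cap [ 0.5088 -0.001   0.029 ] [ 0.5089 -0.001   0.0286]
mid [ 0.4605 -0.0279  0.029 ] [ 0.4614 -0.028   0.023 ]
grey [ 0.4384 -0.0363  0.029 ] [ 0.4381 -0.0362  0.0314]
end [ 0.4157 -0.0503  0.029 ] [ 0.4177 -0.0507  0.0126]
deck [0.3859 0.0151 0.0191] [ 0.4425 -0.1686  0.0115]
plane [ 0.5857 -0.0272  0.1098] [-0.9287 -0.2537  0.2705] [-0.0008 -0.0027  0.0002 -0.0015  0.0048]
plane [0.5936 0.0036 0.12  ] [-0.9405 -0.2393  0.2414] [ 0.0008 -0.0004 -0.0005 -0.0012  0.0006  0.0007]
matFL [ 0.609 -0.247  0.005]
matNL [ 0.43  -0.248  0.005]
mouse [ 0.686 -0.346  0.005]
phone [0.715 0.035 0.005]
cup [0.506 0.321 0.016] notebook [array([ 0.341, -0.268,  0.012]), array([ 0.343, -0.479,  0.012])]
```

```bash
cat >> h.py <<'E'
from scipy.spatial.transform import Rotation as R
O=np.array([.477,-.054]); Y=0.241; X=np.array([np.cos(Y),np.sin(Y)]); V=np.array([-X[1],X[0]])
def L(x,y,z): return np.r_[O+x*X+y*V,z]
def delta(p,rpy=(np.pi,0,Y+np.pi/2),o=None):
    o=o or ctrl.get_obs(); r=R.from_euler('xyz',o['eef_rot'])
    d=r.inv().apply(np.array(p)-o['ee_pos'])/.03
    return d.round(2),(r.inv()*R.from_euler('xyz',rpy)).as_rotvec(True).round(1)/10
E
python3 -m inch '0.1 0 0 0 0 0 -0.94;0.1 0 0 0 0 0 -0.94;0.1 0 0 0 0 0 -0.94;0.1 0 0 0 0 0 -0.94;0.1 0 0 0 0 0 -0.94;0.1 0 0 0 0 0 -0.94;0.1 0 0 0 0 0 -0.94;0.1 0 0 0 0 0 -0.94;0.1 0 0 0 0 0 -0.92'
python3 -c "
from h import *
o=ctrl.get_obs();print(o['ee_pos'],o['eef_rot'],o['qpos'],delta(L(-.015,-.03,.1)),o['grip_width'])
t=dict(np.load('pics/top.npz'));p=ray(t,238*.64,315*.64,.006)[:2]-O;print('coaster L',p@X,p@V)"
```

```text
time_s: 1.23
ee_pos: [0.1828, -0.5185, 0.2051]
eef_rot: [-3.142, -0.001, 1.817]
force: [0.6, 1.0, 0.6]
grip_width: 0.0517
grip_force: 0.0
[ 0.18275799 -0.51854843  0.20508164] [-3.14158046e+00 -7.80551244e-04  1.81722706e+00] [-1.29856953e+00  3.00255028e-01  1.52139961e+00  8.19764710e-06
  1.32071862e+00 -1.54500230e+00] (array([11.62, 12.78,  3.51]), array([-0.  , -0.  ,  0.03])) 0.051660787850352205
coaster L 0.10747995197879544 0.35498427282258743
```

```bash
python3 -m inch '0.1 0.9 0.98 0 0 0 0;0.1 0.9 0.98 0 0 0 0;0.1 0.9 0.98 0 0 0 0;0.1 0.9 0.98 0 0 0 0;0.1 0.9 0.98 0 0 0 0;0.1 0.9 0.98 0 0 0 0;0.1 0.9 0.98 0 0 0 0;0.1 0.9 0.98 0 0 0 0;0.1 0.9 0.98 0 0 0 0;0.1 0.9 0.98 0 0 0 0' >/dev/null; python3 -m inch '0.1 0.87 0.99 0.8 0 0 0;0.1 0.87 0.99 0.8 0 0 0;0.1 0.87 0.99 0.8 0 0 0;0.1 0 0 0.5 0 0 0;0.1 0 0 0.3 0 0 0;0.1 0 0 0 0 0 0'
python3 - <<'E'
from h import *
print(delta(L(-.015,-.03,.021)))
c=snap('wrist'); o=ctrl.get_obs()
v=cv2.resize(c['img'],(640,480)); cv2.imwrite('pics/w1.png',v)
p=c['view']@np.r_[o['ee_pos'],1];q=c['intrinsics']@p[:3];print('tcp px x1.25',q[:2]/q[2]*1.25)
E
```

```text
time_s: 3.22
ee_pos: [0.4712, -0.0898, 0.1093]
eef_rot: [-3.141, -0.0, 1.811]
force: [-0.5, 0.2, -0.1]
grip_width: 0.0516
grip_force: 0.0
(array([ 0.11, -0.03,  2.94]), array([-0.  , -0.  , -0.01]))
tcp px x1.25 [319.20382052 285.52815915]
```

View pics/w1.png

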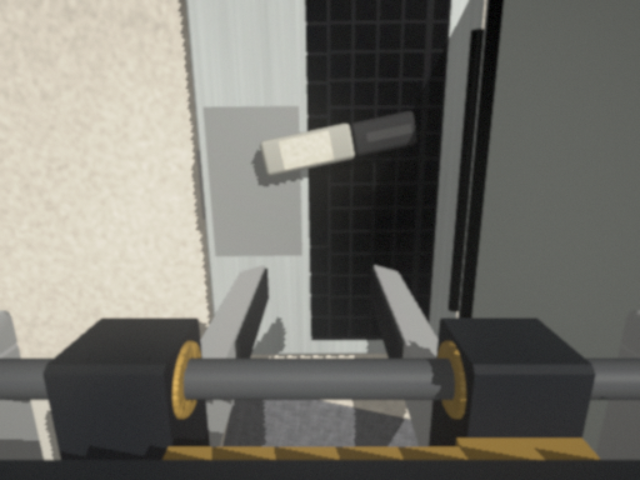

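The wrist view shows the highlighter from (263,160) to (414,128), and the fingers are clear on its right side. I'll cross-check its pose with this second view.

Run:
```python
from h import *
c=dict(np.load('pics/wrist.npz'));t=dict(np.load('pics/top.npz'))
f=lambda u,v:(u/1.25,v/1.25)
for n,p,h in(('greyend',(264,160),.029),('capend',(414,128),.029),('front',(197,150),.015),('trackpad near-right',(216,255),.0155),('tp far right',(302,255),.0155)):
    q=ray(c,*f(*p),h); d=q[:2]-O; print(n,q.round(3),'L',(d@X).round(3),(d@V).round(3),'depth z',w(c,*f(*p))[2].round(4))
C=lambda u,v:(195+u/4.444,130+v/4.444)
print('tri grey',tri(t,C(310,416),c,f(264,160)).round(4),'tri cap',tri(t,C(240,290),c,f(414,128)).round(4), 'seam',tri(t,C(262,340),c,f(353,140)).round(4))
print(w(c,*f(310,150)).round(4),w(c,*f(250,300)).round(4))
```

```text
greyend [ 0.422 -0.043  0.029] L -0.051 0.024 depth z 0.0278
capend [0.514 0.001 0.029] L 0.049 0.044 depth z 0.0282
front [ 0.373 -0.049  0.015] L -0.1 0.03 depth z 0.0147
trackpad near-right [ 0.399 -0.122  0.016] L -0.092 -0.048 depth z 0.0157
tp far right [ 0.462 -0.107  0.016] L -0.027 -0.048 depth z 0.0137
tri grey [ 0.4188 -0.0495 -0.0012] tri cap [ 0.4996 -0.002   0.083 ] seam [ 0.4825 -0.0164 -0.0382]
[ 0.4503 -0.0294  0.0279] [ 0.4423 -0.0868  0.1484]
```

```bash
python3 -m inch '0.1 0 0.25 0.8 0 0 0;0.1 0 0 0.8 0 0 0;0.1 0 0 0.7 0 0 0;0.1 0 0 0.4 0 0 0;0.1 0 0 0.25 0 0 0;0.1 0 0 0 0 0 0'; python3 -m inch '0.1 0.3 0 0 0 0 0;0.1 0.4 0 0 0 0 0;0.1 0.4 0 0 0 0 0;0.1 0.4 0 0 0 0 0;0.1 0.4 0 0 0 0 0;0.1 0.5 0 0 0 0 0;0.1 0.5 0 0 0 0 0;0.1 0.5 0 0 0 0 0'
python3 - <<'E'
from h import *
print(delta(L(-.015,.175,.020)))
c=snap('wrist'); cv2.imwrite('pics/w2.png',cv2.resize(c['img'],(640,480)))
E
```

```text
time_s: 4.03
ee_pos: [0.479, -0.0874, 0.0211]
eef_rot: [3.141, 0.0, 1.812]
force: [0.4, 0.3, -0.2]
grip_width: 0.052
grip_force: 0.0
time_s: 5.03
ee_pos: [0.4543, 0.0128, 0.0209]
eef_rot: [-3.142, -0.0, 1.812]
force: [0.0, -0.2, 0.2]
grip_width: 0.0513
grip_force: 0.1
(array([ 3.49, -0.3 ,  0.03]), array([-0., -0.,  0.]))
```

View pics/w2.png

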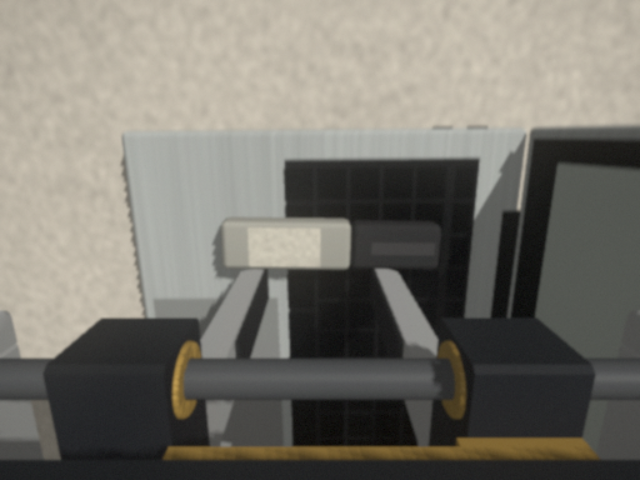

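The highlighter lies flush against both fingertips, so I'll carry on with the sweep.

```bash
python3 -m inch '0.1 0.5 0 0 0 0 0;0.1 0.6 0 0 0 0 0;0.1 0.7 0 0 0 0 0;0.1 0.8 0 0 0 0 0;0.1 0.9 0 0 0 0 0;0.1 0.3 0 0 0 0 0;0.1 0 0 0 0 0 0;0.1 0 0 -1 0 0 0;0.1 -0.3 0 -1 0 0 0;0.1 0 0 0 0 0 0'
python3 - <<'E'
from h import *
c=snap('wrist'); t=snap('top'); im=np.hstack([cv2.resize(c['img'],(400,300)),cv2.resize(t['img'][130:255,165:332],(400,300))])
cv2.imwrite('pics/w3.png',im)
E
```

```text
time_s: 6.32
ee_pos: [0.4305, 0.114, 0.0826]
eef_rot: [3.138, 0.0, 1.811]
force: [-0.0, 0.5, -0.4]
grip_width: 0.0515
grip_force: 0.0
```

View pics/w3.png

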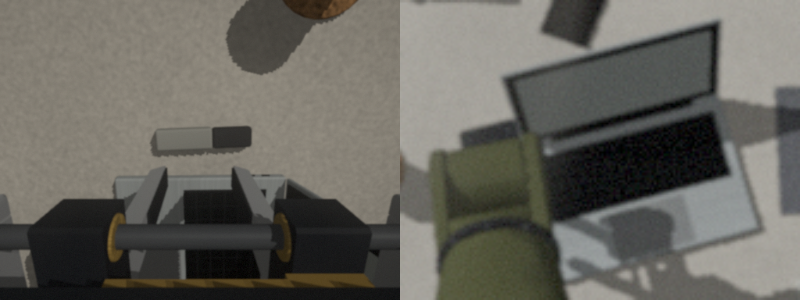

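The highlighter lies flat on the desk at left-panel px (152–251, 127–155), with a gap to the laptop edge. I'll check its height and gap numerically and plan the closing arc.

```bash
python3 - <<'E'
from h import *
c=dict(np.load('pics/wrist.npz'))
for u,v in((185,140),(165,150),(245,145),(200,153)):
    q=w(c,u*1.28,v*1.28);d=q[:2]-O;print('hl L',(d@X).round(3),(d@V).round(3),q[2].round(4))
print('above behind',delta(L(.195,0,.26)))
# arc: fingertip centre; contact radius r, back offset 7mm, half finger a
for r,a in((.165,.0125),):
  for th in np.arange(1.8,-.05,-.15):
    print(round(th,2),(.0935-r*np.cos(th)+.007*np.sin(th)+a*np.sin(th)).round(4),(.0165+r*np.sin(th)+.007*np.cos(th)).round(4))
E
python3 -m inch '-1 0 0 -1 0 0 0;-1 0 0 -1 0 0 0;-1 0 0 -1 0 0 0;-1 0 0 -1 0 0 0;-1 0 0 -1 0 0 0;-1 0 0 -1 0 0 0;-1 0 0 0 0 0 0' 20
```

```text
hl L -0.02 0.19 0.0137
hl L -0.042 0.178 0.0128
hl L 0.045 0.184 0.0134
hl L -0.004 0.171 -0.0006
above behind (array([-5.82,  6.71, -5.99]), array([-0., -0., -0.]))
1.8 0.15 0.1756
1.65 0.126 0.1804
1.5 0.1013 0.1816
1.35 0.0764 0.179
1.2 0.0519 0.1728
1.05 0.0283 0.1631
0.9 0.0062 0.1501
0.75 -0.0139 0.1341
0.6 -0.0317 0.1154
0.45 -0.0466 0.0946
0.3 -0.0584 0.0719
0.15 -0.0667 0.0481
0.0 -0.0715 0.0235
time_s: 7.3
ee_pos: [0.43, 0.1141, 0.2614]
eef_rot: [3.14, 0.0, 1.812]
force: [0.4, -0.5, -0.3]
grip_width: 0.0006
grip_force: 0.0
```

```bash
python3 -m inch '-1 -0.83 0.97 0 0 0 0;-1 -0.83 0.97 0 0 0 0;-1 -0.83 0.97 0 0 0 0;-1 -0.83 0.97 0 0 0 0;-1 -0.83 0.97 0 0 0 0;-1 -0.83 0.97 0 0 0 0;-1 -0.83 0.97 0 0 0 0;-1 0 0 0 0 0 0'
python3 - <<'E'
from h import *
o=ctrl.get_obs();print(o['qpos'],delta(L(.195,0,.17)))
c=snap('wrist'); s=snap('scene'); im=np.hstack([cv2.resize(c['img'],(400,300)),cv2.resize(s['img'][60:240,170:410],(400,300))])
cv2.imwrite('pics/w4.png',im)
E
```

```text
time_s: 8.3
ee_pos: [0.6697, -0.0078, 0.2567]
eef_rot: [-3.137, -0.001, 1.81]
force: [-0.6, 0.6, 0.3]
grip_width: 0.0005
grip_force: 0.0
[-6.62457545e-02  5.56236506e-01  1.04418723e+00 -7.25542027e-05
  1.54606929e+00 -3.05892021e-01] (array([ 0.03, -0.09,  2.89]), array([-0.03, -0.01, -0.01]))
```

View pics/w4.png

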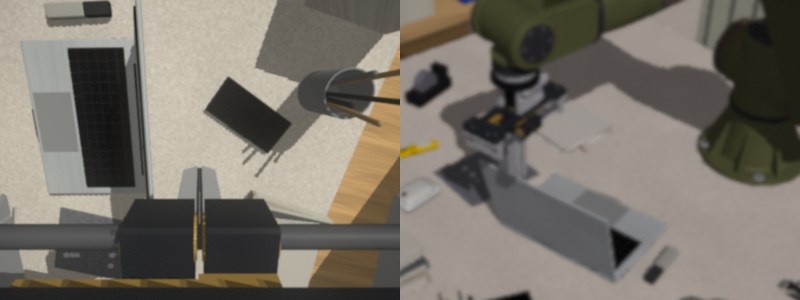

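The wrist view shows the screen edge-on at about x=140–150, and the fingertips hang behind it, near (200,175). I'll check the tip's lateral place and its clearance from the depth image.

Run:
```python
from h import *
c=dict(np.load('pics/wrist.npz'));g=c['range_z'];K=c['intrinsics'];T=np.linalg.inv(c['view'])
v,u=np.nonzero(g>0);P=(np.linalg.inv(K)@np.c_[u,v,np.ones(len(u))].T*g[v,u]);P=(T[:3,:3]@P).T+T[:3,3]
l=np.c_[(P[:,:2]-O)@X,(P[:,:2]-O)@V,P[:,2]]
m=(abs(l[:,1])<.2)&(l[:,0]>.05)&(l[:,0]<.165)&(l[:,2]>.05)&(l[:,2]<.215)
q=l[m];print(len(q),np.percentile(q,[0.5,50,99.5],axis=0).round(3))
e=q[q[:,2]>.19];print('edge',len(e),e.mean(0).round(3),e.min(0).round(3),e.max(0).round(3))
```

```text
2803 [[ 0.102 -0.07   0.062]
 [ 0.142  0.06   0.198]
 [ 0.146  0.144  0.201]]
edge 2367 [0.142 0.058 0.197] [ 0.136 -0.051  0.19 ] [0.147 0.146 0.201]
```

The edge is at L x 0.142, z 0.20, and the tip at x 0.197 is about centred, 40 mm behind it. I'll descend, make contact and follow the arc.

```bash
python3 -m inch '-1 0 0 0.9 0 0 0;-1 0 0 0.95 0 0 0;-1 0 0 0.9 0 0 0;-1 0 -0.5 0 0 0 0;-1 0 -0.5 0 0 0 0;-1 0 -0.3 0 0 0 0;-1 0 -0.27 0 0 0 0' 20
python3 -m inch '-1 0 -0.4 -0.08 0 0 0;-1 0 -0.4 -0.08 0 0 0;-1 0 -0.41 -0.02 0 0 0;-1 0 -0.41 -0.02 0 0 0;-1 0 -0.42 0.04 0 0 0;-1 0 -0.41 0.05 0 0 0;-1 0 -0.41 0.1 0 0 0;-1 0 -0.41 0.11 0 0 0'
python3 - <<'E'
from h import *
print('to 1.2',delta(L(.0519,0,.1728)))
s=snap('scene'); c=snap('wrist');im=np.hstack([cv2.resize(c['img'],(400,300)),cv2.resize(s['img'][60:240,170:410],(400,300))])
cv2.imwrite('pics/w5.png',im)
E
```

```text
time_s: 9.28
ee_pos: [0.623, -0.0177, 0.179]
eef_rot: [3.14, 0.0, 1.812]
force: [2.6, 1.0, 1.9]
grip_width: 0.0003
grip_force: 1.4
time_s: 10.28
ee_pos: [0.5271, -0.0418, 0.1752]
eef_rot: [-3.141, 0.0, 1.812]
force: [1.9, -0.5, 1.8]
grip_width: 0.0004
grip_force: 0.8
to 1.2 (array([0.  , 0.01, 0.08]), array([-0.,  0., -0.]))
```

View pics/w5.png

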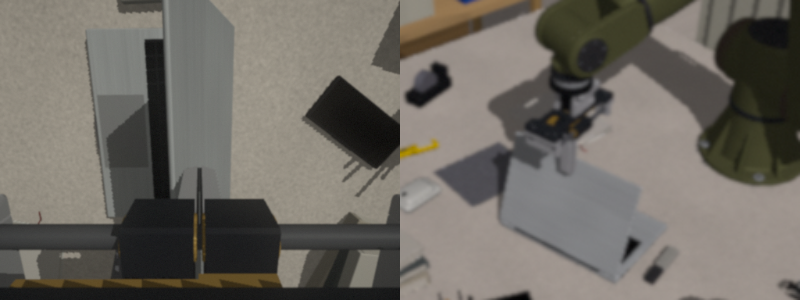

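The screen has come forward past vertical, with about 2–3 N at the tip. I'll continue along the arc.

```bash
python3 -m inch '-1 0 -0.4 0.16 0 0 0;-1 0 -0.39 0.18 0 0 0;-1 0 -0.37 0.21 0 0 0;-1 0 -0.37 0.22 0 0 0;-1 0 -0.34 0.26 0 0 0;-1 0 -0.33 0.27 0 0 0;-1 0 -0.3 0.3 0 0 0;-1 0 -0.29 0.32 0 0 0'
python3 -c "
from h import *
print(delta(L(-.0317,0,.1154)))"
python3 -m inch '-1 0 -0.26 0.34 0 0 0;-1 0 -0.24 0.35 0 0 0;-1 0 -0.2 0.37 0 0 0;-1 0 -0.19 0.39 0 0 0;-1 0 -0.15 0.39 0 0 0;-1 0 -0.13 0.4 0 0 0'
python3 -c "
from h import *
print(delta(L(-.0715,0,.0235)))"
```

```text
time_s: 11.38
ee_pos: [0.4461, -0.0617, 0.1172]
eef_rot: [3.142, 0.0, 1.812]
force: [1.2, 0.8, 0.9]
grip_width: 0.0006
grip_force: 0.5
(array([0.  , 0.  , 0.06]), array([0., 0., 0.]))
time_s: 12.12
ee_pos: [0.4123, -0.07, 0.0498]
eef_rot: [-3.141, -0.0, 1.812]
force: [0.6, -0.3, 0.7]
grip_width: 0.0008
grip_force: 0.3
(array([ 0.  , -0.16,  0.88]), array([-0., -0.,  0.]))
```

```bash
python3 -m inch '-1 0 -0.08 0.3 0 0 0;-1 0 -0.04 0.3 0 0 0;-1 0 0 0.15 0 0 0;-1 0 0 0.1 0 0 0;-1 0 0 0.06 0 0 0;-1 0 0 0 0 0 0;-1 0 0 0 0 0 0'
```

```text
time_s: 13.0
ee_pos: [0.4092, -0.0708, 0.0237]
eef_rot: [3.141, 0.0, 1.812]
force: [-2.8, 0.5, 5.2]
grip_width: 0.0007
grip_force: 2.6
```

```bash
python3 -m inch '-1 0 0 0.05 0 0 0;-1 0 0 0.05 0 0 0;-1 0 0 0.03 0 0 0;-1 0 0 0 0 0 0;-1 0 0 0 0 0 0'; python3 -m inch '-1 0 0 -0.3 0 0 0;-1 0 0 -0.7 0 0 0;-1 0 0 -1 0 0 0;-1 0 0 -1 0 0 0;-1 0 0 -1 0 0 0;-1 0 0 -1 0 0 0;-1 0 0 0 0 0 0'
python3 - <<'E'
from h import *
c=snap('wrist'); s=snap('scene'); im=np.hstack([cv2.resize(c['img'],(400,300)),cv2.resize(s['img'][60:240,170:410],(400,300))])
cv2.imwrite('pics/w6.png',im)
g=c['range_z'];K=c['intrinsics'];T=np.linalg.inv(c['view'])
v,u=np.nonzero(g>0);P=(np.linalg.inv(K)@np.c_[u,v,np.ones(len(u))].T*g[v,u]);P=(T[:3,:3]@P).T+T[:3,3]
l=np.c_[(P[:,:2]-O)@X,(P[:,:2]-O)@V,P[:,2]]
m=(abs(l[:,0])<.085)&(l[:,1]>.03)&(l[:,1]<.13)&(l[:,2]<.06)
print(np.linalg.lstsq(np.c_[l[m],np.ones(m.sum())][:,[0,1,3]],l[m,2],rcond=None)[0].round(4))
m=(abs(l[:,1]-.06)<.06)&(l[:,2]<.06)&(l[:,2]>.015);print(np.percentile(l[m],[1,99],axis=0).round(3))
E
```

```text
time_s: 13.62
ee_pos: [0.4095, -0.0709, 0.0227]
eef_rot: [3.141, 0.001, 1.812]
force: [-27.1, 4.9, 70.7]
grip_width: 0.0005
grip_force: 35.5
time_s: 14.5
ee_pos: [0.41, -0.0709, 0.1712]
eef_rot: [3.138, 0.002, 1.812]
force: [-0.1, 0.3, -0.6]
grip_width: 0.0006
grip_force: 0.0
[-0.0013 -0.0002  0.0226]
[[-0.099  0.001  0.019]
 [ 0.09   0.119  0.024]]
```

View pics/w6.png

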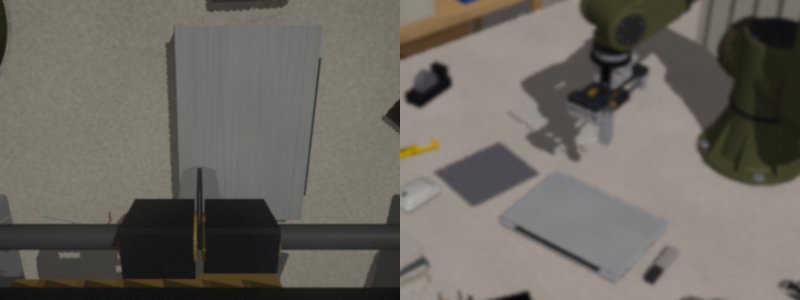

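The lid lies flat: its slope is under 0.002 and its top is at 22.6 mm. The laptop is in place, the highlighter is clear on the desk, and the hand is away at z = 0.17.

```bash
python3 -c "
from station import ticket
print(ticket.hand_in())"
```

```text
the job is handed in; nothing more can be done
None
```

I swept the highlighter off the left side of the laptop onto the desk (about 30 mm clear), shut the screen flat and took the hand away, then handed the job in at about 15 s; the final press briefly reached about 70 N at the wrist (limit 120 N), and no verdict was returned.

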